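# Gauge a weld cap and hold the camera up for the overview shot

## Robot

A 6-joint arm with a two-finger parallel gripper is mounted at the origin on the work surface. World frame = base frame: x ahead of the robot, y to its left, z up, the work surface at z = 0. Lengths are in m, angles in degrees, forces in N, time in s.
With the tool pointing down it reaches from about 0.4 to 0.825 m from the base axis. Payload 7 kg.
Tool frame: the origin (TCP) lies at the very end of the fingers, on their centre line; the grasp point (between the pads) lies 19 mm behind it (ctrl.pinch_z is the distance from the TCP to the grasp point, in m); z points along the fingers, x is the direction in which the jaws open and shut, and the axes are right-handed (so a half turn about z gives the same grasp; the last joint's range is limited). The gripper opens to 88 mm and grips with 3 to 60 N. Pads are 19 mm wide; open, the fingers measure 130 mm over their backs; the gripper's body (78 mm by 193 mm) begins 47 mm behind the grasp point.
Start: joints at [90.934, 20.546, 0.682, 0, -70.136, -16.507], TCP at [0.181, 0.65, 0.227] pointing down, gripper open.
Joint ranges: [-176.03, 176.03], [-82.01, 121.73], [-58.28, 71.71], [-173.87, 95.51], [-174.79, -0.11], [-173.66, 173.66]. Speed limits (degrees/s): [136.94, 136.94, 172.46, 180, 180, 180].

## Interface

Orientations are given as [roll, pitch, yaw] about the fixed x, y, z axes, in that order (R = Rz(yaw) Ry(pitch) Rx(roll)).
In Python, from plant import ctrl gives the robot as it stands.
- The arm moves only by the tool carry_out, never from a script. Its argument "increments" is a list of rows, each a list of 7 numbers: the turn, a rotation vector about the world's x, y, z in degrees, then the shift along the world's x, y, z in mm, then the closure, from 0 (fully open) to 1 (shut). In form: [[ax, ay, az, dx, dy, dz, grip], ...]. A call has 1 to 20 rows; each row is the pose to reach, as a shift and turn from the pose commanded when the call began; what a row does not reach only later rows make up. A row lasts 1/8 s, in which the tool goes at most 62.5 mm and 10.7 degrees, less where a joint would pass 70% of its speed; a pose out of reach is approached as far as the arm can. A call with a gripper value outside its range is refused whole. The fingers move at their own pace and stop on an object; the grip force is fixed at half the most. Time passes only in rows, so rows that repeat a pose let the fingers close. It gives the time, the measured TCP pose, the force and the opening at its end, in the units of the state.
- ctrl.get_obs(): the state, without advancing time (a new reading comes with each control period).
- ctrl.snapshot(name): name is "side" or "top"; returns a dict with "pixels" (480x640x3 uint8, blue, green, red), "intrinsics" (3x3 intrinsics, pixels), "dist" ([k1, k2, p1, p2, k3] as OpenCV has them; the pictures are not rectified), "rvec" (rotation vector, rad) and "tvec" (3), from world to camera coordinates, as OpenCV has them. Camera axes: x right, y down, z forward; pixel columns grow to the right and rows downward; lengths in m; the calibration is good to about 2 mm. A picture is of the moment at which its call begins. There is no depth.
- ctrl.close_job(): hands the job in, once; it reports no verdict.
Trained networks look in a picture, given as the dict that the camera call returned (one of the last four; its "shot" number tells which), for a name from the list of things; names that differ only in an ending like _2 or _b are one class to them, and where a whole thing is asked for, a point or a joint stands for the part that bears it (a point fixed in the world has none). Each returns a list of dicts, best first, with "confidence" (0 to 1); they miss things now and then, are a little off and sometimes report something else, mostly with a low value. They report only what shows in the picture. A call takes as long as a camera call.
- ctrl.search_frame(picture, label): "centre" ([x, y, z] in m, in world coordinates, good to about 4 mm: the middle of the surface that is visible of it).
- ctrl.outline_of(picture, label): "pixels" (480x640 bool, what is visible of it).
The state is a dict: "clock": time; "joint_pos": joint angles; "qvel": joint speeds; "tau": joint torques, N m; "tool_pos": TCP position; "orientation": TCP orientation; "force": force on the tool from outside, world axes, zero at the start; "moment": the same for the moment, N m; "opening": finger opening in m.
Only numpy, scipy, OpenCV 4.12 (cv2) and the standard library are available. Lean on these libraries where they do the work, as an engineer would, in place of code of your own. Each camera call takes 0.05 s, during which the arm holds its last target. There are 200 camera calls.

## Task

On the photo stand, set the dial gauge straight across the weld near the middle of the bead, gently, both feet flat on the steel plate and the sprung tip on the crown so that the dial reads the height of the cap, and let go of it. Then squeeze the red button in the camera's grip and pull the telescoping post up past its first stop to the second stop, fully out. Finish while holding the camera steady up there with the button still squeezed, the gauge still standing on the weld, and leave the plate and the other things where they are.

Things in the scene. Friction and masses are not known exactly. Their poses are not given: they have to be found in the camera images.
- gauge: Loose bridge dial gauge, 88 (x) x 28 x 54 mm high, 0.2 kg: steel bridge with a foot (12 x 28 mm) at each x end, 64 mm clear between them; bridge 24 mm wide, its top 24 mm up; on it a blue round dial case, 40 mm in diameter, 34 to 54 mm above the soles (grasp it across y), white face up. Origin: between the feet at sole level, under the dial; x along the bridge, z up. Starts upright on the table.
- gauge_tip (a joint): The gauge's sprung tip (8 mm ball under the dial's centre), in m: 0 = level with the soles (standing on a flat surface), positive = pushed up by what is under it, -0.005 = hanging free. Spring about 1 N, less than the gauge's weight. Reads 0.004 when the gauge stands properly across the weld.
- plate: Loose welded test plate, 120 (x) x 110 (y) x 10 mm, 1 kg, lying on the stand's base: two steel pieces joined by a weld bead that runs along y through the middle (x = 0), 100 mm long, about 14 mm wide at the root, flat crown 9 mm wide, 4 mm above the plate. Origin: centre of the underside; z up.
- weld_mid (a point): Middle of the weld's crown, 14 mm above the plate's underside; axes of the plate.
- stand: Photo stand, fixed to the table: dark base plate 160 (x) x 330 (y) x 8 mm with a telescoping post at its own y = +120 mm; outer tube and collar (33 mm diameter) up to 128 mm above the table. The plate lies about 100 mm to the other side. Origin: centre of the underside (base plate spans y -170 to +160 mm); z up.
- cam_head (a point): Camera head on the post, moves only up and down. Origin on the post's axis at the head's underside (130 mm above the table when down); axes as the stand's. From 28 to 89 mm above it, the upright black rubber grip, 30 (x) x 28 (y) mm. A camera (98 mm wide) is carried on the -y side, y -30 to -110 mm, up to 58 mm above this origin, looking obliquely down at the plate.
- cam_grip (a point): Point on the post's axis in the middle of the grip and at the height of the button's centre, 62 mm above the head's origin (192 mm above the table when down); axes as the stand's. Grasp here from above with the fingers closing along x, so that one finger squeezes the button.
- cam_button_face (a point): Centre of the outer face of the red button, a paddle 17 mm wide (y) and 36 mm high on the grip's +x face, standing 6 mm proud when out (21 mm from the post's axis).
- cam_button (a joint): Travel of the red button in m: 0 = out, 0.005 = fully squeezed in (1 mm proud, about 4.5 N). The lock lets go beyond 0.0035; it springs out when let go.
- cam_post (a joint): Extension of the post in m: 0 = down (start, locked), 0.045 = first stop (locks there if the button is out), 0.090 = second stop, end of travel, fully out; nothing locks there: let go, the camera sinks back to the first stop. With the button in, lifting takes about 6 N. Locked, it does not give: do not pull hard.
- tee: Loose bystander: welded T-joint sample, 75 x 60 x 53 mm high, 0.36 kg, steel. Origin: centre of the underside.
- rod_tin: Loose bystander: yellow tin with a black lid, 75 mm in diameter, 107 mm high. Origin: centre of the underside.
- wire_brush: Loose bystander: wooden wire brush, 260 x 28 x 30 mm, lying on its bristles along its x. Origin: under the middle of its length, at table height.

How it is judged:
By the outcome, as a careful person would: the job done as asked, in the order asked, and still so for the second after the job is handed in, while the arm keeps its last pose, push and grip.
It also fails if it takes over 56 s, if anything falls off the work surface, if the arm or the gripper's body presses on something with over 40 N, if the wrist force passes 120 N, or if a joint passes its speed limit or range.

## Working session

There is one attempt and no reset: what is moved stays moved. The work goes in short steps, Python scripts to look and compute and a tool call to move; the robot and the scene stay as the last step left them, time stands still between calls to the robot, and variables do not carry over. Pictures are saved under pics/ and viewed, about 8 in all and at most 12, crops included, and the job is handed in when it is done.

Besides the shell and the picture viewer there is one more tool, called after "Request:" in YAML: its name, and indented under it one key for each argument. carry_out: Moves the arm, as the interface text tells. Its arguments: {"type":"object","properties":{"increments":{"type":"array"}},"required":["increments"]}

```bash
mkdir -p pics; cat > h.py <<'E'
import numpy as np, cv2
from plant import ctrl
def snap(n,f=None):
    s=ctrl.snapshot(n)
    if f: cv2.imwrite('pics/'+f,s['pixels'])
    return s
def proj(s,p):
    return cv2.projectPoints(np.atleast_2d(np.array(p,float)),np.array(s['rvec'],float),np.array(s['tvec'],float),np.array(s['intrinsics'],float),np.array(s['dist'],float))[0][:,0]
def ray(s,uv,z):
    "pixels -> world points at height z"
    u=cv2.undistortPoints(np.array(uv,float).reshape(-1,1,2),np.array(s['intrinsics'],float),np.array(s['dist'],float))[:,0]
    R=cv2.Rodrigues(np.array(s['rvec'],float))[0]; t=np.array(s['tvec'],float).ravel()
    c=-R.T@t; d=np.c_[u,np.ones(len(u))]@R
    return c+d*((z-c[2])/d[:,2])[:,None]
E
python3 - <<'E'
from h import *
o=ctrl.get_obs();print(o)
for n in('side','top'):
    s=snap(n,n+'1.png'); print(n,-cv2.Rodrigues(np.array(s['rvec'],float))[0].T@np.array(s['tvec'],float).ravel())
    for l in['gauge','plate','weld_mid','stand','cam_head','cam_grip','cam_button_face','tee','rod_tin','wire_brush']:
        for m in ctrl.search_frame(s,l)[:2]: print(l,np.round(m['centre'],3),round(m['confidence'],2))
E
```

```text
{'clock': 0.0, 'joint_pos': array([ 9.09339793e+01,  2.05905237e+01,  6.32415714e-01, -2.07835085e-02,
       -7.01366593e+01, -1.65074094e+01]), 'qvel': array([ 0.0796618 ,  0.03782228, -0.09388025, -0.03127775,  0.0574354 ,
       -0.08193312]), 'tau': array([-1.53086468e-03, -5.82713270e+01,  2.93062896e+01,  6.99726686e+00,
        6.84000668e-03, -1.57679519e-04]), 'tool_pos': array([0.18110443, 0.64972147, 0.22562059]), 'orientation': array([-1.79991803e+02, -9.64132283e-02, -1.05580515e+02]), 'force': array([-0.00900282,  0.1065859 ,  0.08825224]), 'moment': array([0.00719628, 0.03593431, 0.00058878]), 'opening': 0.08799204011727552}
side [ 0.21050036 -0.96472359  0.80024449]
gauge [ 0.443 -0.366  0.022] 0.58
plate [ 0.522 -0.092  0.016] 0.96
weld_mid [ 0.522 -0.089  0.019] 0.56
stand [0.547 0.05  0.01 ] 0.55
cam_head [0.55  0.058 0.17 ] 0.89
cam_head [0.675 0.332 0.083] 0.75
cam_grip [0.546 0.056 0.169] 0.63
cam_button_face [0.549 0.06  0.167] 0.35
tee [0.478 0.36  0.006] 0.85
rod_tin [0.676 0.331 0.08 ] 0.82
rod_tin [0.547 0.054 0.169] 0.75
wire_brush [ 0.781 -0.175  0.028] 0.9
top [ 0.56637788 -0.01751785  1.21282878]
gauge [ 0.446 -0.352  0.025] 0.7
plate [ 0.526 -0.081  0.018] 0.89
weld_mid [ 0.527 -0.08   0.019] 0.65
stand [0.556 0.05  0.006] 0.83
cam_head [0.549 0.082 0.176] 0.55
cam_head [ 0.801 -0.167  0.031] 0.42
cam_grip [0.55  0.078 0.173] 0.62
cam_button_face [0.679 0.347 0.108] 0.59
tee [0.486 0.373 0.007] 0.78
tee [ 0.446 -0.35   0.026] 0.67
rod_tin [0.68  0.347 0.108] 0.67
wire_brush [ 0.798 -0.17   0.031] 0.72
```

View pics/side1.png

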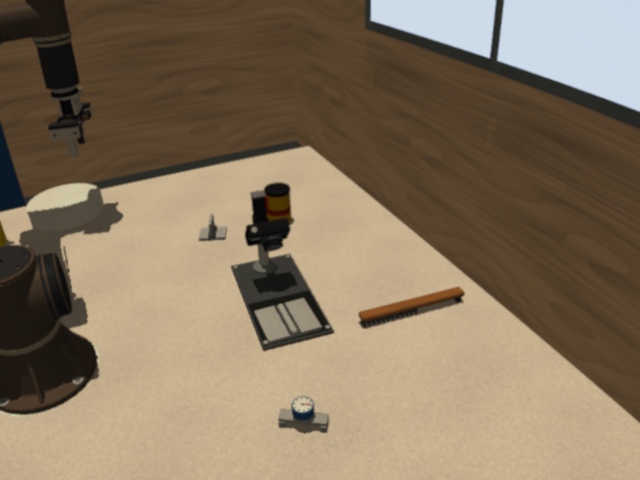

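View pics/top1.png

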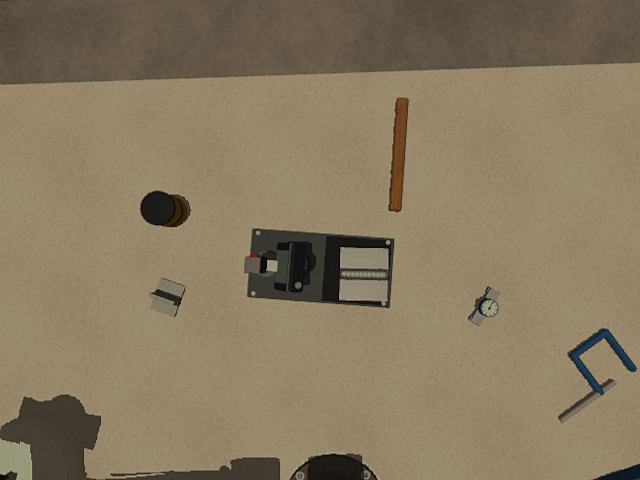

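The pictures show the stand at (320,268) in the top view with the weld at (364,274) running along y. The gauge is at (487,307), with its bridge pointing from (474,321) to (497,291). I'll enlarge both.

```bash
python3 - <<'E'
import cv2,numpy as np
a=cv2.imread('pics/top1.png')
A=cv2.resize(a[225:312,240:400],None,fx=5,fy=5,interpolation=cv2.INTER_CUBIC)
B=cv2.resize(a[283:331,460:510],None,fx=3.2,fy=3.2,interpolation=cv2.INTER_CUBIC)
b=cv2.imread('pics/side1.png')
C=cv2.resize(b[385:440,265:345],None,fx=3.5,fy=3.5,interpolation=cv2.INTER_CUBIC)
D=np.zeros((435+max(B.shape[0],160),800,3),np.uint8)
D[:435,:800]=A; D=D[:595]
D[435:435+B.shape[0],:160]=B[:D.shape[0]-435]
C=C[:D.shape[0]-435];D[435:435+C.shape[0],200:200+C.shape[1]]=C
cv2.imwrite('pics/crop1.png',D)
E
```

```text
(no output)
```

View pics/crop1.png

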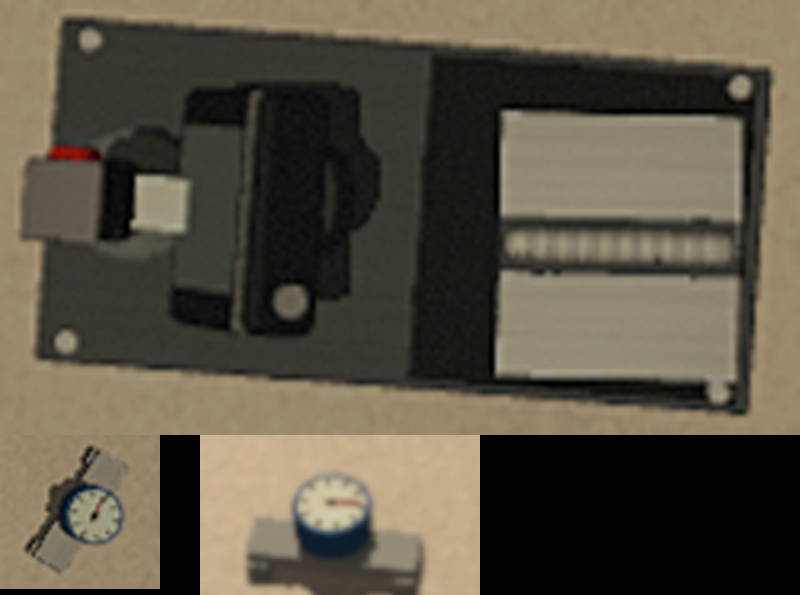

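```bash
cat >> h.py <<'E'
def fit(s,pix,model,z,x0=None):
    "fit x,y,yaw of planar model points at height z to pixels"
    w=ray(s,pix,z)[:,:2]; m=np.array(model,float)
    a=m-m.mean(0); b=w-w.mean(0)
    th=np.arctan2((a[:,0]*b[:,1]-a[:,1]*b[:,0]).sum(),(a*b).sum())
    R=np.array([[np.cos(th),-np.sin(th)],[np.sin(th),np.cos(th)]])
    o=w.mean(0)-R@m.mean(0)
    return o,np.degrees(th),1000*np.linalg.norm(m@R.T+o-w,axis=1)
E
python3 - <<'E'
from h import *
np.set_printoptions(suppress=True,precision=4)
s=snap('top')
f=lambda L,k=5,u0=240,v0=225,y0=0:[((u+.5)/k-.5+u0,(v-y0+.5)/k-.5+v0) for u,v in L]
print('plate',fit(s,f([(500,112),(742,120),(740,382),(495,378)]),[(.06,.055),(.06,-.055),(-.06,-.055),(-.06,.055)],.018))
print('weld ends',ray(s,f([(503,245),(737,247)]),.022))
print('stand',fit(s,f([(65,18),(768,70),(745,412),(37,357)]),[(.08,.16),(.08,-.17),(-.08,-.17),(-.08,.16)],.008))
print('grip',fit(s,f([(25,157),(103,157),(98,240),(22,238)]),[(.015,.014),(.015,-.014),(-.015,-.014),(-.015,.014)],.219))
g=f([(95,448),(130,465),(62,572),(28,550)],3.2,460,283,435)
print('gauge br',ray(s,g,.024)); print('dial top',ray(s,f([(93,515)],3.2,460,283,435),.054))
t=snap('side')
print('dial side',ray(t,f([(331,503)],3.5,265,385,435) and [((331-200+.5)/3.5-.5+265,(503-435+.5)/3.5-.5+385)],.054))
q=lambda u,v:((u-200+.5)/3.5-.5+265,(v-435+.5)/3.5-.5+385)
print('side bridge ends top',ray(t,[q(253,518),q(424,537),q(247,568),q(418,588)],.024))
for n,p in(('top',s),('side',t)):
  for l in('gauge','plate'):
    m=[x for x in ctrl.outline_of(p,l)]
    for x in m[:2]:
      c=np.argwhere(x['pixels']); print(n,l,round(x['confidence'],2),len(c),c.mean(0)[::-1],cv2.minAreaRect(c[:,::-1].astype(np.int32)))
E
```

```text
plate (array([ 0.5263, -0.083 ]), np.float64(-2.562153264742637), array([0.9486, 0.6899, 0.9026, 0.5838]))
weld ends [[ 0.529  -0.0301  0.022 ]
 [ 0.5255 -0.1362  0.022 ]]
stand (array([0.5445, 0.0206]), np.float64(-5.744716119751649), array([2.6111, 2.6365, 2.1478, 2.1788]))
grip (array([0.5572, 0.1396]), np.float64(-3.1487715708265487), array([0.7244, 1.5935, 0.6575, 1.0534]))
gauge br [[ 0.4914 -0.3649  0.024 ]
 [ 0.4789 -0.3889  0.024 ]
 [ 0.4051 -0.3388  0.024 ]
 [ 0.421  -0.3156  0.024 ]]
dial top [[ 0.4475 -0.3531  0.054 ]]
dial side [[ 0.4469 -0.3531  0.054 ]]
side bridge ends top [[ 0.4159 -0.3201  0.024 ]
 [ 0.4901 -0.3704  0.024 ]
 [ 0.4008 -0.3492  0.024 ]
 [ 0.4731 -0.3985  0.024 ]]
top gauge 0.63 611 [484.9362 306.8396] ((485.9338684082031, 307.7325134277344), (21.517242431640625, 40.178977966308594), 33.231712341308594)
top plate 0.63 2560 [363.1094 273.6855] ((363.0, 273.0), (54.0, 48.0), 90.0)
side gauge 0.98 980 [303.2878 414.1194] ((304.01318359375, 413.0699768066406), (49.316322326660156, 32.11190414428711), 7.765166282653809)
side gauge 0.41 1371 [407.0379 306.5084] ((411.6506042480469, 305.9843444824219), (15.685249328613281, 106.43397521972656), 75.3236083984375)
side plate 0.91 1942 [286.6045 320.3934] ((287.238525390625, 319.6284484863281), (37.163658142089844, 59.09788513183594), 73.3007583618164)
```

Request:
carry_out:
  increments:
    - [0, 0, -3, 40, -36, 22, 0]
    - [0, 0, -6, 80, -73, 45, 0]
    - [0, 0, -9, 120, -110, 68, 0]
    - [0, 0, -12, 160, -147, 90, 0]
    - [0, 0, -15, 200, -184, 112, 0]
    - [0, 0, -18, 240, -221, 134, 0]
    - [0, 0, -18.7, 270, -255, 150, 0]
    - [0, 0, -18.7, 290, -310, 154, 0]
    - [0, 0, -18.7, 307, -366, 154, 0]
    - [0, 0, -18.7, 324, -424, 154, 0]
    - [0, 0, -18.7, 341, -482, 154, 0]
    - [0, 0, -18.7, 358, -540, 154, 0]
    - [0, 0, -18.7, 367, -600, 154, 0]
    - [0, 0, -18.7, 355, -655, 148, 0]
    - [0, 0, -18.7, 342, -710, 130, 0]
    - [0, 0, -18.7, 329, -765, 110, 0]
    - [0, 0, -18.7, 314, -820, 85, 0]
    - [0, 0, -18.7, 299, -875, 55, 0]
    - [0, 0, -18.7, 283, -930, 20, 0]
    - [0, 0, -18.7, 270, -980, -30, 0]

```text
clock: 3.9
tool_pos: [0.4539, -0.3207, 0.2074]
orientation: [-179.8, 0.0, -124.3]
force: [1.2, 0.3, -0.2]
opening: 0.0873
```

Request:
carry_out:
  increments:
    - [0, 0, 0, -3.8, -23, -40, 0]
    - [0, 0, 0, -3.8, -23, -60, 0]
    - [0, 0, 0, -3.8, -23, -60, 0]
    - [0, 0, 0, -3.8, -23, -60, 0]

```text
clock: 4.4
tool_pos: [0.4511, -0.3418, 0.1485]
orientation: [-179.9, 0.0, -124.2]
force: [-0.8, -0.3, -0.2]
opening: 0.0875
```

```bash
python3 - <<'E'
from h import *
s=snap('top');s=snap('side')
o=ctrl.get_obs();print(o['tool_pos'],o['orientation'],o['qvel'])
E
```

```text
[ 0.45134235 -0.34162613  0.14884837] [-1.79858845e+02  2.90325388e-02 -1.24225281e+02] [-0.00619603 -0.09095065 -0.21670898 -0.14947133  0.17007971 -0.0578811 ]
```

Request:
carry_out:
  increments:
    - [0, 0, 0, 0, 0, 0, 0]

```text
clock: 4.62
tool_pos: [0.4511, -0.3415, 0.1485]
orientation: [-179.9, 0.0, -124.2]
force: [-0.7, 0.2, -0.1]
opening: 0.0877
```

Request:
carry_out:
  increments:
    - [0, 0, 0, -3.9, -11.5, -20, 0]
    - [0, 0, 0, -3.9, -11.5, -50, 0]
    - [0, 0, 0, -3.9, -11.5, -80, 0]
    - [0, 0, 0, -3.9, -11.5, -100, 0]
    - [0, 0, 0, -3.9, -11.5, -115, 0]
    - [0, 0, 0, -3.9, -11.5, -122, 0]
    - [0, 0, 0, -3.9, -11.5, -122, 0]
    - [0, 0, 0, -3.9, -11.5, -122, 0]

```text
clock: 5.62
tool_pos: [0.447, -0.3533, 0.0261]
orientation: [-179.9, 0.0, -124.3]
force: [0.2, 0.2, 0.9]
opening: 0.0876
```

```bash
python3 - <<'E'
from h import *
s=snap('side');t=snap('top')
o=ctrl.get_obs();print(o['tool_pos'],o['orientation'],o['force'])
a=cv2.resize(s['pixels'][340:450,250:360],None,fx=4,fy=4,interpolation=cv2.INTER_CUBIC)
b=cv2.resize(t['pixels'][260:350,440:530],None,fx=4,fy=4,interpolation=cv2.INTER_CUBIC)
c=np.zeros((440,800,3),np.uint8);c[:440,:440]=a;c[:360,440:]=b;cv2.imwrite('pics/g2.png',c)
E
```

```text
[ 0.44693888 -0.35332041  0.02607804] [-1.79924678e+02  1.74027659e-02 -1.24268485e+02] [0.73763282 0.16498627 0.07877918]
```

View pics/g2.png

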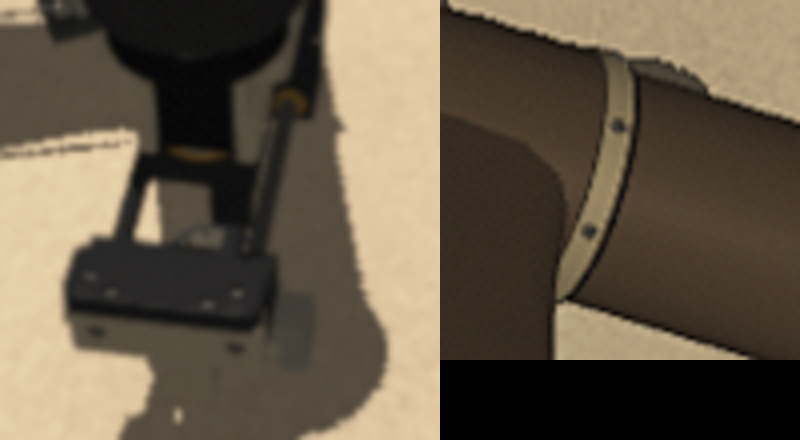

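The hand hides the gauge (side crop around (170,280)). Closing on it and lifting.

Request:
carry_out:
  increments:
    - [0, 0, 0, 0, 0, 0, 0.4]
    - [0, 0, 0, 0, 0, 0, 0.5]
    - [0, 0, 0, 0, 0, 0, 0.7]
    - [0, 0, 0, 0, 0, 0, 0.7]
    - [0, 0, 0, 0, 0, 0, 0.7]
    - [0, 0, 0, 0, 0, 0, 0.7]
    - [0, 0, 0, 0, 0, 0, 0.7]
    - [0, 0, 0, 0, 0, 0, 0.7]

```text
clock: 6.72
tool_pos: [0.4464, -0.3531, 0.0253]
orientation: [180.0, 0.0, -124.3]
force: [0.0, -0.2, -0.0]
opening: 0.0392
```

Request:
carry_out:
  increments:
    - [0, 0, 0, 0, 0, 20, 0.7]
    - [0, 0, 0, 0, 0, 50, 0.7]
    - [0, 0, 3, 5, 15, 85, 0.7]
    - [0, 0, 7, 14, 45, 110, 0.7]
    - [0, 0, 12, 25, 85, 120, 0.7]
    - [0, 0, 17, 37, 125, 120, 0.7]
    - [0, 0, 22, 49, 165, 120, 0.7]
    - [0, 0, 26, 61, 205, 120, 0.7]
    - [0, 0, 29, 71, 240, 120, 0.7]
    - [0, 0, 31.7, 80, 266, 120, 0.7]
    - [0, 0, 31.7, 80, 266, 120, 0.7]
    - [0, 0, 31.7, 80, 266, 120, 0.7]
    - [0, 0, 31.7, 80, 266, 120, 0.7]

```text
clock: 8.35
tool_pos: [0.5261, -0.0878, 0.1452]
orientation: [180.0, -0.0, -92.6]
force: [-0.5, -0.4, -2.0]
opening: 0.0391
```

```bash
python3 - <<'E'
from h import *
s=snap('side')
o=ctrl.get_obs();print(o['tool_pos'],o['orientation'],o['force'],o['opening'],o['joint_pos'])
p=proj(s,o['tool_pos'])[0];print(p)
u,v=int(p[0]),int(p[1]);u0,v0=u-75,v-50;print(u0,v0)
cv2.imwrite('pics/g3.png',cv2.resize(s['pixels'][v0:v0+110,u0:u0+150],None,fx=5,fy=5,interpolation=cv2.INTER_CUBIC))
E
```

```text
[ 0.52605712 -0.08788146  0.14521605] [ 1.79979530e+02 -1.86676068e-03 -9.26503740e+01] [ 1.07939725  0.14619311 -1.66768455] 0.039164590607254614 [ 1.15900684e+01  1.12887832e+01 -2.36483246e+01 -3.93434595e-03
 -5.50831926e+01  7.57618098e+01]
[283.77507463 272.34061457]
208 222
```

View pics/g3.png

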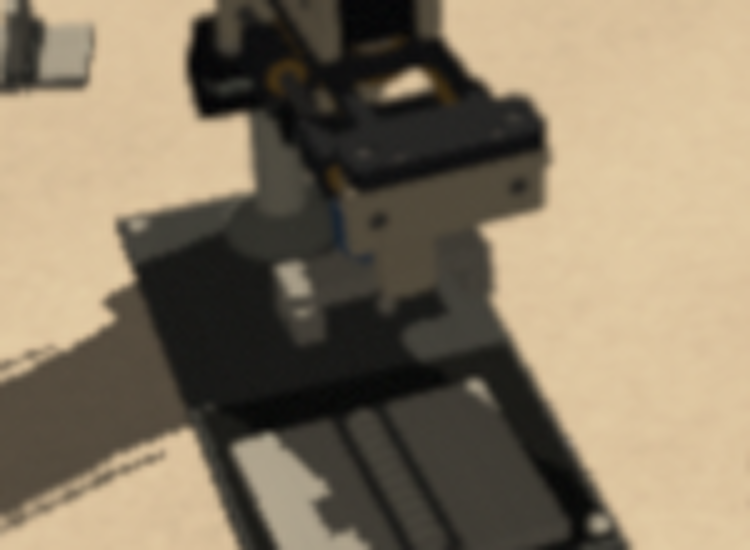

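The gauge hangs level between the fingers. Its left foot shows at crop (300,310) and its right foot around (460,320). I'll overlay the expected gauge model and the plate model to check the offset along the bridge.

```bash
cat >> h.py <<'E'
def box(x0,x1,y0,y1,z0,z1): return np.array([[x,y,z] for x in(x0,x1) for y in(y0,y1) for z in(z0,z1)],float)
EDG=[(a,b) for a in range(8) for b in range(a) if bin(a^b).count('1')==1]
def draw(img,s,boxes,pos,yaw,k,u0,v0,col):
    c,q=np.cos(np.radians(yaw)),np.sin(np.radians(yaw));R=np.array([[c,-q,0],[q,c,0],[0,0,1]])
    for b in boxes:
        p=((proj(s,b@R.T+pos)-[u0,v0]+.5)*k-.5)
        for i,j in EDG: cv2.line(img,tuple(int(round(t*16)) for t in p[i]),tuple(int(round(t*16)) for t in p[j]),col,1,cv2.LINE_AA,4)
GA=[box(-.044,-.032,-.014,.014,0,.024),box(.032,.044,-.014,.014,0,.024)]
PL=[box(-.06,.06,-.055,.055,0,.01),box(-.0045,.0045,-.05,.05,.01,.014)]
E
python3 - <<'E'
from h import *
s=snap('side'); o=ctrl.get_obs(); t=o['tool_pos']
k,u0,v0=6,232,250
img=cv2.resize(s['pixels'][v0:v0+100,u0:u0+130],None,fx=k,fy=k,interpolation=cv2.INTER_CUBIC)
draw(img,s,GA,[t[0],t[1],t[2]-.0255],-2.6,k,u0,v0,(0,0,255))
draw(img,s,PL,[.5267,-.083,.008],-2.6,k,u0,v0,(0,255,0))
img=cv2.convertScaleAbs(img,alpha=1.6)
cv2.imwrite('pics/g4.png',img)
E
```

```text
(no output)
```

View pics/g4.png

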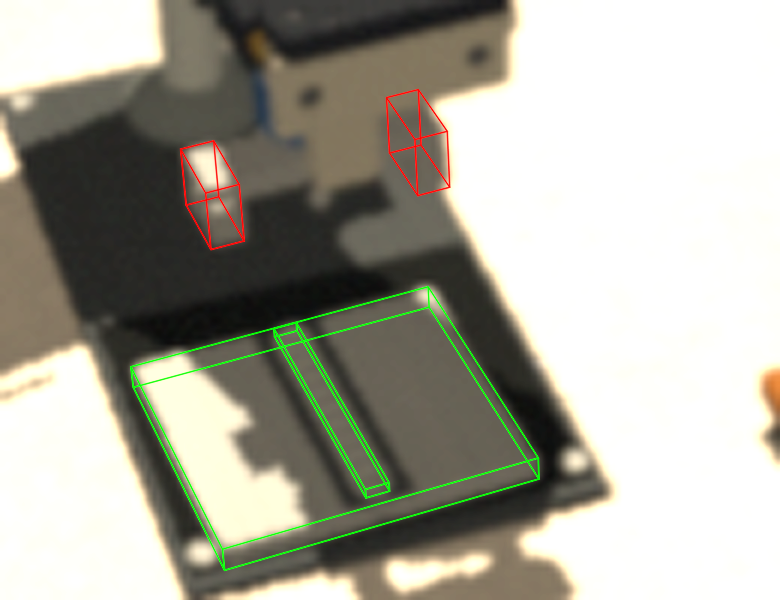

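Both models fit to about 1 mm, and the weld midline runs from (290,330) to (375,495) in the overlay. Descending.

Request:
carry_out:
  increments:
    - [0, 0, 0, 0.5, 0, -20, 0.7]
    - [0, 0, 0, 0.5, 0, -45, 0.7]
    - [0, 0, 0, 0.5, 0, -70, 0.7]
    - [0, 0, 0, 0.5, 0, -86, 0.7]
    - [0, 0, 0, 0.5, 0, -94, 0.7]
    - [0, 0, 0, 0.5, 0, -97, 0.7]
    - [0, 0, 0, 0.5, 0, -97, 0.7]
    - [0, 0, 0, 0.5, 0, -97, 0.7]

```text
clock: 9.45
tool_pos: [0.5274, -0.0871, 0.049]
orientation: [-179.9, 0.0, -92.6]
force: [0.3, -0.6, -1.0]
opening: 0.0395
```

Request:
carry_out:
  increments:
    - [0, 0, 0, 0, 0, -1, 0.7]
    - [0, 0, 0, 0, 0, -2, 0.7]
    - [0, 0, 0, 0, 0, -3, 0.7]
    - [0, 0, 0, 0, 0, -4, 0.7]
    - [0, 0, 0, 0, 0, -4, 0.7]
    - [0, 0, 0, 0, 0, -4, 0.7]

```text
clock: 10.2
tool_pos: [0.5271, -0.0871, 0.0444]
orientation: [-180.0, 0.0, -92.6]
force: [1.1, 0.5, -0.1]
opening: 0.0394
```

Request:
carry_out:
  increments:
    - [0, 0, 0, -0.5, 0, -0.5, 0.7]
    - [0, 0, 0, -0.5, 0, -1, 0.7]
    - [0, 0, 0, -0.5, 0, -1, 0.7]
    - [0, 0, 0, -0.5, 0, -1, 0.7]

```text
clock: 10.7
tool_pos: [0.5266, -0.0871, 0.0434]
orientation: [-180.0, 0.0, -92.6]
force: [2.2, 0.2, -0.8]
opening: 0.0394
```

```bash
python3 - <<'E'
from h import *
s=snap('side'); F=[];T=[]
for i in range(6):
    o=ctrl.get_obs();F.append(o['force']);T.append(o['tool_pos']);snap('top') if i<3 else 0
print(np.mean(F,0),np.mean(T,0),np.std(T,0))
k,u0,v0=6,232,250
img=cv2.resize(s['pixels'][v0:v0+100,u0:u0+130],None,fx=k,fy=k,interpolation=cv2.INTER_CUBIC)
img=cv2.convertScaleAbs(img,alpha=1.6)
cv2.imwrite('pics/g5.png',img)
E
```

```text
[ 1.08889151 -0.27314122 -0.5708999 ] [ 0.52657498 -0.08709315  0.04339413] [1.99485316e-05 8.93927505e-06 9.26223386e-06]
```

View pics/g5.png

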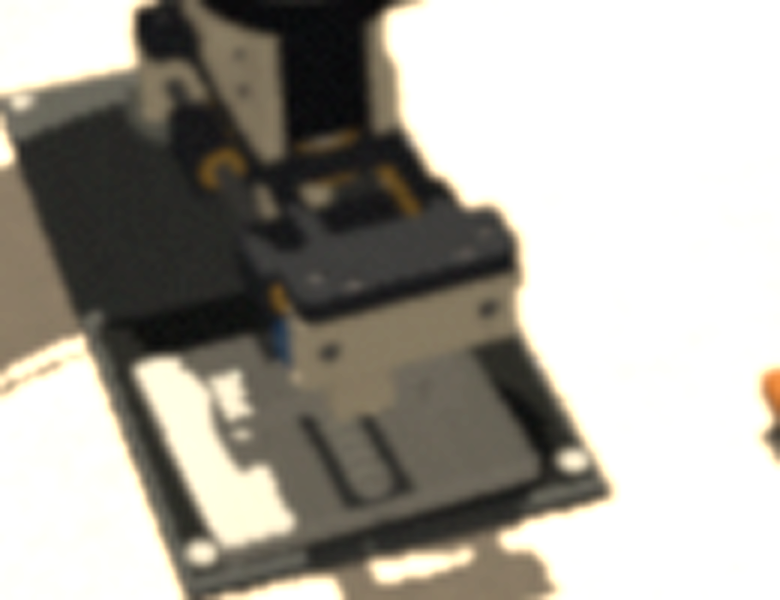

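The gauge is just above the plate. The tip has taken about 1 N and the soles are not down yet. Lowering in 0.4 mm steps.

Request:
carry_out:
  increments:
    - [0, 0, 0, 0, 0, -0.4, 0.7]
    - [0, 0, 0, 0, 0, -0.4, 0.7]
    - [0, 0, 0, 0, 0, -0.4, 0.7]

```text
clock: 11.28
tool_pos: [0.5267, -0.0871, 0.0432]
orientation: [-180.0, -0.0, -92.6]
force: [0.5, 0.5, 5.6]
opening: 0.0397
```

```bash
cat > f.py <<'E'
from h import *
F=[];T=[]
for i in range(4):
    snap('top');o=ctrl.get_obs();F.append(o['force']);T.append(o['tool_pos'])
print(np.mean(F,0).round(2),np.std(F,0).round(2),np.mean(T,0).round(4),o['clock'],o['opening'])
E
python3 f.py
```

```text
[-0.36  0.3   5.13] [0.39 0.34 0.21] [ 0.5267 -0.0871  0.0432] 11.475 0.039634072121952225
```

Request:
carry_out:
  increments:
    - [0, 0, 0, 0, 0, 0, 0.5]
    - [0, 0, 0, 0, 0, 0, 0.42]
    - [0, 0, 0, 0, 0, 0, 0.34]
    - [0, 0, 0, 0, 0, 0, 0.25]
    - [0, 0, 0, 0, 0, 0, 0.25]
    - [0, 0, 0, 0, 0, 5, 0.25]
    - [0, 0, 0, 0, 0, 15, 0.25]
    - [0, 0, 0, 0, 0, 35, 0.25]
    - [0, 0, 0, 0, -5, 65, 0.25]
    - [0, 0, 0, 0, -10, 105, 0.25]
    - [0, 0, 0, 0, -20, 155, 0.25]
    - [0, 0, 0, 0, -20, 205, 0.25]
    - [0, 0, 0, 0, -20, 255, 0.1]
    - [0, 0, 0, 0, -20, 285, 0.1]
    - [0, 0, 0, 0, -20, 285, 0.1]

```text
clock: 13.35
tool_pos: [0.5273, -0.1073, 0.3317]
orientation: [-179.7, 0.0, -92.6]
force: [1.0, -0.6, -0.6]
opening: 0.0787
```

```bash
python3 - <<'E'
from h import *
s=snap('side');t=snap('top'); o=ctrl.get_obs();print(o['tool_pos'],o['orientation'],o['force'],o['clock'],o['opening'],o['joint_pos'])
k,u0,v0=6,250,287
a=cv2.resize(s['pixels'][v0:v0+64,u0:u0+75],None,fx=k,fy=k,interpolation=cv2.INTER_CUBIC)
draw(a,s,PL,[.5267,-.083,.008],-2.6,k,u0,v0,(0,255,0))
draw(a,s,GA,[.5265,-.0871,.018],-2.6,k,u0,v0,(0,0,255))
b=cv2.resize(t['pixels'][235:320,330:400],None,fx=5,fy=5,interpolation=cv2.INTER_CUBIC)
c=np.zeros((430,800,3),np.uint8);c[:384,:450]=a;c[:425,450:]=b;cv2.imwrite('pics/g6.png',cv2.convertScaleAbs(c,alpha=1.4))
for n,p in(('side',s),('top',t)):
  for l in('gauge','plate','cam_grip'):
    for x in ctrl.search_frame(p,l)[:2]: print(n,l,np.round(x['centre'],4),x['confidence'])
E
```

```text
[ 0.52606476 -0.10704206  0.32829103] [-1.79962864e+02  2.88210981e-02 -9.25739247e+01] [ 0.0551535  -0.60547439 -0.71223847] 13.45 0.0790110936487455 [ 9.41600953e+00  4.46689304e+00 -7.00097418e+00 -2.08979937e-02
 -7.84898204e+01  7.80142189e+01]
side gauge [ 0.5211 -0.1005  0.0426] 0.7
side plate [ 0.5128 -0.1126  0.0166] 0.9
side plate [0.5452 0.0535 0.0096] 0.41
side cam_grip [0.5461 0.0572 0.17  ] 0.77
top plate [ 0.5776 -0.0823  0.0194] 0.55
top cam_grip [0.5577 0.0813 0.171 ] 0.6
```

View pics/g6.png

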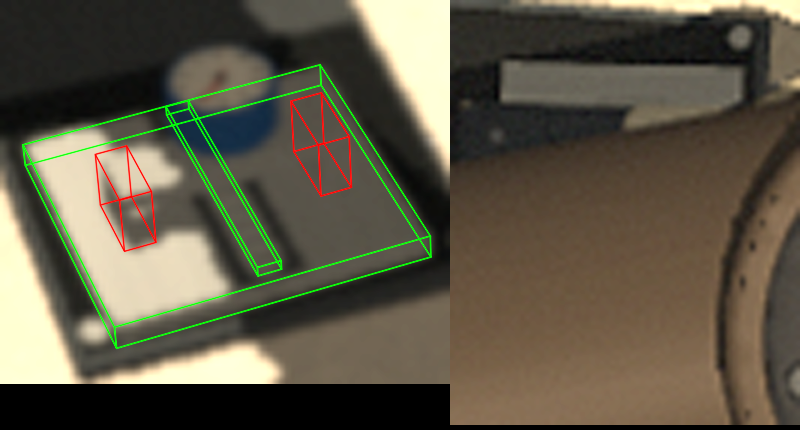

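The gauge stands across the weld: its left foot is at (130,215), the dial is at (220,100), and the plate model still fits its edges. Now moving above the camera grip.

Request:
carry_out:
  increments:
    - [0, 0, -8, 3, 15, 0, 0]
    - [0, 0, -17, 6, 38, 0, 0]
    - [0, 0, -26, 9, 63, 0, 0]
    - [0, 0, -35, 12, 88, 0, 0]
    - [0, 0, -44, 15, 113, 0, 0]
    - [0, 0, -53, 18, 138, 0, 0]
    - [0, 0, -62, 21, 163, 0, 0]
    - [0, 0, -71, 24, 188, 0, 0]
    - [0, 0, -80, 27, 213, 0, 0]
    - [0, 0, -88, 30, 235, -10, 0]
    - [0, 0, -93.1, 31.5, 247, -25, 0]
    - [0, 0, -93.1, 31.5, 247, -50, 0]
    - [0, 0, -93.1, 31.5, 247, -70, 0]
    - [0, 0, -93.1, 31.5, 247, -70, 0]
    - [0, 0, -93.1, 31.5, 247, -70, 0]

```text
clock: 15.62
tool_pos: [0.5584, 0.1399, 0.2587]
orientation: [180.0, 0.0, 174.3]
force: [0.3, 0.6, 1.0]
opening: 0.0879
```

```bash
python3 - <<'E'
from h import *
s=snap('side');t=snap('top'); o=ctrl.get_obs();print(o['tool_pos'],o['orientation'],o['force'],o['clock'],o['opening'],o['joint_pos'])
k,u0,v0=5,220,150
a=cv2.resize(s['pixels'][v0:v0+115,u0:u0+90],None,fx=k,fy=k,interpolation=cv2.INTER_CUBIC)
draw(a,s,[box(-.015,.015,-.014,.014,.158,.219),box(.015,.021,-.0085,.0085,.174,.21)],[.557,.1398,0],-5.7,k,u0,v0,(0,0,255))
b=cv2.resize(t['pixels'][235:320,330:400],None,fx=5,fy=5,interpolation=cv2.INTER_CUBIC)
c=np.zeros((575,800,3),np.uint8);c[:,:450]=a;c[:425,450:]=b;cv2.imwrite('pics/g7.png',cv2.convertScaleAbs(c,alpha=1.4))
E
```

```text
[0.55847419 0.14000783 0.25899463] [1.79957148e+02 7.77743818e-02 1.74324416e+02] [-0.29417958 -0.89748088  0.02085166] 15.725 0.08764310056734985 [ 3.35436276e+01  1.00541740e+01 -9.37068883e+00  1.69503116e-02
 -7.04877886e+01 -3.92248318e+01]
```

View pics/g7.png

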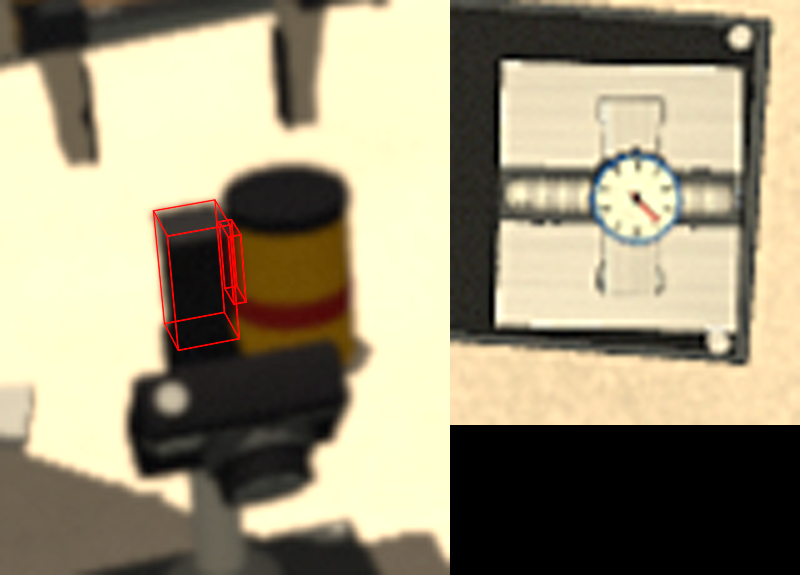

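The top crop shows the dial centred on the bead at (636,198), the feet square across it, and the plate corners unchanged. The needle is deflected. The grip model fits the grip, which lies between the open fingers at (80,160) and (300,125).

Request:
carry_out:
  increments:
    - [0, 0, 0, -1, 0, -20, 0]
    - [0, 0, 0, -1, 0, -40, 0]
    - [0, 0, 0, -1, 0, -60, 0]
    - [0, 0, 0, -1, 0, -75, 0]
    - [0, 0, 0, -1, 0, -83, 0]
    - [0, 0, 0, -1, 0, -86, 0]
    - [0, 0, 0, -1, 0, -86, 0]
    - [0, 0, 0, -1, 0, -86, 0]

```text
clock: 16.73
tool_pos: [0.5573, 0.14, 0.1725]
orientation: [180.0, 0.0, 174.3]
force: [-0.0, -0.8, 0.3]
opening: 0.0873
```

Request:
carry_out:
  increments:
    - [0, 0, 0, 0, 0, 0, 0.3]
    - [0, 0, 0, 0, 0, 0, 0.45]
    - [0, 0, 0, 0, 0, 0, 0.5]
    - [0, 0, 0, 0, 0, 0, 0.55]
    - [0, 0, 0, 0, 0, 0, 0.6]
    - [0, 0, 0, 0, 0, 0, 0.65]
    - [0, 0, 0, 0, 0, 0, 0.7]
    - [0, 0, 0, 0, 0, 0, 0.8]
    - [0, 0, 0, 0, 0, 0, 0.8]
    - [0, 0, 0, 0, 0, 0, 0.8]
    - [0, 0, 0, 0, 0, 0, 0.8]

```text
clock: 18.1
tool_pos: [0.5558, 0.14, 0.1719]
orientation: [-180.0, -0.1, 174.3]
force: [-6.3, 2.3, 2.9]
opening: 0.0313
```

```bash
python3 f.py
```

```text
[-6.4   1.76  3.4 ] [0.42 0.54 0.13] [0.5557 0.1399 0.1719] 18.3 0.031074756504913037
```

The opening is 31 mm, so the button is fully in. I'll relieve the side force and lift a little.

Request:
carry_out:
  increments:
    - [0, 0, 0, -1.4, 0, 0, 0.8]
    - [0, 0, 0, -1.4, 0, 1, 0.8]
    - [0, 0, 0, -1.4, 0, 3, 0.8]
    - [0, 0, 0, -1.4, 0, 6, 0.8]
    - [0, 0, 0, -1.4, 0, 9, 0.8]
    - [0, 0, 0, -1.4, 0, 9, 0.8]

```text
clock: 19.05
tool_pos: [0.5557, 0.14, 0.1814]
orientation: [180.0, 0.0, 174.3]
force: [1.3, 1.4, -2.3]
opening: 0.0316
```

```bash
python3 f.py
```

```text
[ 2.4   1.41 -2.29] [0.36 0.44 0.25] [0.5557 0.14   0.1813] 19.25 0.031016731974974503
```

Request:
carry_out:
  increments:
    - [0, 0, 0, 0, 0, 5, 0.8]
    - [0, 0, 0, 0, 0, 10, 0.8]
    - [0, 0, 0, 0, 0, 15, 0.8]
    - [0, 0, 0, 0, 0, 20, 0.8]
    - [0, 0, 0, 0, 0, 25, 0.8]
    - [0, 0, 0, 0, 0, 30, 0.8]
    - [0, 0, 0, 0, 0, 34, 0.8]
    - [0, 0, 0, 0, 0, 38, 0.8]
    - [0, 0, 0, 0, 0, 42, 0.8]
    - [0, 0, 0, 0, 0, 46, 0.8]
    - [0, 0, 0, 0, 0, 50, 0.8]
    - [0, 0, 0, 0, 0, 55, 0.8]
    - [0, 0, 0, 0, 0, 60, 0.8]
    - [0, 0, 0, 0, 0, 65, 0.8]
    - [0, 0, 0, 0, 0, 69, 0.8]
    - [0, 0, 0, 0, 0, 72, 0.8]
    - [0, 0, 0, 0, 0, 75, 0.8]
    - [0, 0, 0, 0, 0, 76, 0.8]
    - [0, 0, 0, 0, 0, 76, 0.8]

```text
clock: 21.62
tool_pos: [0.5557, 0.14, 0.2574]
orientation: [180.0, 0.0, 174.3]
force: [4.5, 1.9, -4.3]
opening: 0.031
```

```bash
python3 f.py
```

```text
[ 4.02  2.01 -3.22] [0.76 0.18 0.19] [0.5557 0.14   0.2573] 21.825 0.031149944695648513
```

Request:
carry_out:
  increments:
    - [0, 0, 0, 0.4, 0, 1, 0.8]
    - [0, 0, 0, 0.4, 0, 2, 0.8]
    - [0, 0, 0, 0.4, 0, 3, 0.8]
    - [0, 0, 0, 0.4, 0, 4, 0.8]
    - [0, 0, 0, 0.4, 0, 4.6, 0.8]
    - [0, 0, 0, 0.4, 0, 4.6, 0.8]

```text
clock: 22.58
tool_pos: [0.5557, 0.1399, 0.2615]
orientation: [-180.0, -0.0, 174.3]
force: [0.5, 5.0, -4.9]
opening: 0.0314
```

```bash
python3 f.py
```

```text
[ 0.75  3.97 -3.98] [0.43 0.2  0.43] [0.5557 0.1399 0.2615] 22.775 0.031390680839058445
```

Request:
carry_out:
  increments:
    - [0, 0, 0, 0, 0, 0.5, 0.8]
    - [0, 0, 0, 0, 0, 1, 0.8]
    - [0, 0, 0, 0, 0, 1.5, 0.8]
    - [0, 0, 0, 0, 0, 1.5, 0.8]
    - [0, 0, 0, 0, 0, 1.5, 0.8]

```text
clock: 23.4
tool_pos: [0.5556, 0.1399, 0.262]
orientation: [-180.0, -0.1, 174.3]
force: [2.2, 5.0, -11.1]
opening: 0.0314
```

```bash
python3 f.py
```

```text
[  2.46   4.32 -10.9 ] [0.69 0.62 0.36] [0.5556 0.1399 0.262 ] 23.6 0.03103877862290021
```

The force has risen to 11 N after about 90 mm of lift, so the post is at its end stop. Final visual check.

```bash
python3 - <<'E'
from h import *
s=snap('side');t=snap('top'); o=ctrl.get_obs();print(o['tool_pos'],o['force'],o['clock'],o['opening'])
k,u0,v0=4,215,120
a=cv2.resize(s['pixels'][v0:v0+150,u0:u0+100],None,fx=k,fy=k,interpolation=cv2.INTER_CUBIC)
draw(a,s,[box(-.015,.015,-.014,.014,.248,.309)],[.557,.1398,0],-5.7,k,u0,v0,(0,0,255))
b=cv2.resize(s['pixels'][270:350,230:330],None,fx=4,fy=4,interpolation=cv2.INTER_CUBIC)
d=cv2.resize(t['pixels'][235:305,330:400],None,fx=4,fy=4)
c=np.zeros((600,800,3),np.uint8);c[:,:400]=a;c[:320,400:]=b;c[320:,400:680]=d;cv2.imwrite('pics/g8.png',cv2.convertScaleAbs(c,alpha=1.4))
E
```

```text
[0.55565358 0.13990231 0.26203107] [  2.44274557   4.21326032 -10.63902241] 23.7 0.03084000896421619
```

View pics/g8.png

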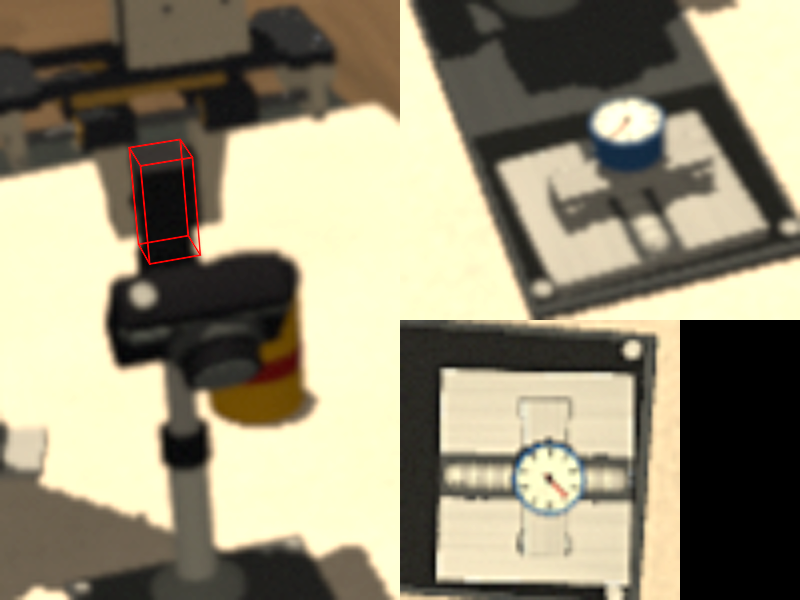

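The camera is raised and its grip matches the model at 90 mm extension (crop (165,205)). The fingers hold the grip, and the gauge still stands on the weld at (548,478).

```bash
python3 -c "
from plant import ctrl
print(ctrl.close_job())"
```

```text
the job is handed in; nothing more can be done
None
```

The gauge is standing across the weld, the camera post is fully out, and the job is handed in. At about 23.7 s on the clock, the arm was still holding the camera up with the button squeezed.

- **Gauge:** I set it square across the bead about 4 mm off mid-weld, towards the far side from the post to give the gripper clearance. The soles touched down with about 5 N, then I let go. The last top view shows the dial centred on the bead, the needle deflected and the plate corners unmoved. I could not read the tip value itself.
- **Camera:** The finger opening is 31 mm, which matches the button fully in. The post went up 90.1 mm. At the end stop the vertical force rose from about 4 N to 11 N, and the grip fits the model drawn at 90 mm extension.
- **Other things:** Nothing else was touched, judging by the forces and pictures, but I did not re-measure the tee, the tin or the brush at the end.
- **Disagreements:** The networks' grip and button positions were off by several centimetres, and one pointed to the tin. I used my own fits from the pictures instead. While gripping there was a 6 N side force, which I brought down to about 2 N.

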